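# Unlock the padlock on the cobbler's tool chest and hold it up

## Robot

A 6-joint arm with a two-finger parallel gripper is mounted at the origin on the work surface. World frame = base frame: x ahead of the robot, y to its left, z up, the work surface at z = 0. Lengths are in m, angles in degrees, forces in N, time in s.
With the tool pointing down it reaches from about 0.4 to 0.825 m from the base axis. Payload 7 kg.
Tool frame: the origin (TCP) lies midway between the tips of the shut fingers; the grasp point (between the pads) lies 19 mm behind it; z points along the fingers, y is the direction in which the jaws open and shut (so a half turn about z gives the same grasp; the last joint's range is limited). The gripper opens to 88 mm and grips with 3 to 60 N. Pads are 19 mm wide; open, the fingers measure 130 mm over their backs; the gripper's body (78 mm by 193 mm) begins 47 mm behind the grasp point.
Start: joints at [81.308, 20.546, 0.682, 0, -70.136, -16.507], TCP at [0.287, 0.611, 0.227] pointing down, gripper open.
Joint ranges: [-176.03, 176.03], [-82.01, 121.73], [-58.28, 71.71], [-173.87, 95.51], [-174.79, -0.11], [-173.66, 173.66]. Speed limits (degrees/s): [136.94, 136.94, 172.46, 180, 180, 180].

## Interface

Orientations are given as a 3x3 rotation matrix whose columns are the frame's x, y, z axes.
In Python, from rig import robot gives the robot as it stands. Calls block until the motion is done:
- robot.goto(position, orientation): joint-space move of the TCP to a pose.
- robot.servo_line(position, ori=None, speed=0.15): straight line of the TCP; ori=None keeps the orientation; speed is the mean speed in m/s.
- robot.movej(angles): joint-space move.
- robot.move_gripper(opening): opening from 0.0 (shut) to 1.0 (fully open); the grip force is fixed at half the most; returns when the fingers have stopped.
- robot.dwell(seconds).
- robot.ik(position, orientation): joint angles nearest the present ones, or None.
- robot.grab_frame(name): name is "side" or "top" or "wrist"; returns (picture, depth): 400x640x3 uint8, red, green, blue; 400x640 float32, m along the optical axis (not along the pixel's ray), 0 where there is no reading.
- robot.camera_info(name): a dict with "vfov" (degrees; the focal length in pixels is half the picture's height over the tangent of half this angle, whatever the lens; pixels are square), "cx", "cy" (the principal point, pixels), "view" (4x4, takes a point from world to camera coordinates); the wrist camera has in their place "T_tool_cam" (4x4, takes a point from camera to tool coordinates, whose origin is the TCP and whose axes are the flange's). Camera axes: x right, y down, z forward; pixel columns grow to the right and rows downward; lengths in m; the calibration is good to about 2 mm. A picture is of the moment at which its call begins: read the wrist's pose just before it. camera_info takes no time and is no camera call.
A pose or a line that the arm cannot do raises robot.Unreachable and nothing moves.
- robot.job_done(): hands the job in, once; it reports no verdict.
Readings, each from a call of its own:
- robot.read_t(): time.
- robot.read_qpos(): joint angles.
- robot.read_qvel(): joint speeds.
- robot.read_effort(): joint torques, N m.
- robot.read_position(): TCP position.
- robot.read_tcp_rot(): TCP orientation.
- robot.read_force(): force on the tool from outside, world axes, zero at the start.
- robot.read_ft_torque(): the same for the moment, N m.
- robot.read_grip_width(): opening from 0.0 (shut) to 1.0 (fully open).
Only numpy, scipy, OpenCV 4.12 (cv2) and the standard library are available. Lean on these libraries where they do the work, as an engineer would, in place of code of your own. Each camera call takes 0.05 s, during which the arm holds its last target.

## Task

Open the dial padlock that lies in the hasp on the steel tool chest: holding its brittle knob gently (never squeeze it with more than about 20 N), turn the dial click by click until the knob's pointed end faces the shackle, then pull the shackle straight out until it stops. Then lift the opened padlock off the hasp, dial upward and level, and finish while holding it still in the air, at least 12 cm above where it lay; leave the tin, spool, brush and jar where they are.

Things in the scene. Friction and masses are not known exactly. Their poses are not given: they have to be found in the camera images.
- chest: grey steel tool chest, fixed, 268 x 248 mm; origin at the centre of its underside on the bench, lid top 80 mm above it; its x axis points from the shackle end to the back. On the lid a 22 mm high pedestal, centred 30 mm behind the origin, carries the padlock between the hasp plate in front and a stop behind that is 20 mm higher than the pedestal. The lock's two sides (+y, -y) are free.
- lock_center (a point): centre of the brass body, half-way up: 58 mm along x, 62 mm along y, 34 mm high, loose, 0.35 to 0.6 kg in all. x points away from the shackle, z out of the dial. It starts in the hasp, axes parallel to the chest's, 119 mm above the bench. It can be gripped from above across its 62 mm (y) sides; dial and knob reach 31 mm above the body's top. Once open it lifts straight up.
- knob_grip (a point): half-way up the knob, on the dial's upright axis, which runs through the middle of the lock's body. The knob is an aluminium bar 12 mm wide (y), 37 mm long (x), 24 mm high, on a black disc 44 mm across and 7 mm high; this point is 12 mm above the disc, 12 mm below the knob's top. Its -x axis is the pointed end, with a dark stroke on top.
- dial (a joint): dial angle, rad, growing counter-clockwise seen from above; 0 = pointed end to the shackle, the only place where the shackle can be pulled (it binds beyond about 0.1 rad either way). It clicks into notches every 24 degrees (0.419 rad), 0 being one; it starts one to three notches on the positive side, so turn it clockwise. Leaving a notch takes about 0.04 N m. Stops at +-1.7.
- shackle (a joint): how far the shackle is pulled out of the lock, m: 0 shut, 0.030 fully out (stop). It slides towards the lock's -x with about 3 N of friction and stays where it is left. Its short leg leaves the hasp's eye at about 0.016.
- shackle_bend (a point): middle of the shackle's cross bar, on its centre line: round steel bar 8 mm thick along the lock's y, straight for 20 mm, 39 mm above the lid and 119 mm above the bench. Shut, it lies 91.5 mm from the lock's centre; behind it, between the legs (36 mm apart inside), are 52 mm free up to the hasp plate. Pinch or hook it from above; pull along the lock's -x.
- knob: the knob itself (brittle casting; origin on the dial axis at the top face of the lock body)
- lock: the padlock with dial and shackle; origin at the centre of its underside
- tin: bystander: round dark metal polish tin, 55 mm across, 22 mm high, on the chest's lid behind the lock; origin at its underside
- spool: bystander: thread spool, 48 mm across, 64 mm high, on the bench beside the chest; origin at its underside
- brush: bystander: shoe brush 150 x 48 x 42 mm lying on the bench beside the chest; origin at its underside
- jar: bystander: jar 64 mm across, 85 mm high, on the bench beside the chest; origin at its underside
- hasp (a point): middle of the steel hasp plate, at the height of the shackle's legs; fixed on the chest just in front of the lock, 5 mm thick, 74 mm wide, its ends 17 mm higher than this point, its middle about level with it. An open-topped slot takes the long leg (-y) and a closed eye goes round the short leg (+y), so the lock cannot be lifted until the shackle is out.
Things that resemble listed ones, but are neither listed nor needed, are in the scene too. Leave any green look-alike of the lock alone.

How it is judged:
By the outcome, as a careful person would: the job done as asked, in the order asked, and still so for the second after the job is handed in, while the arm keeps its last pose, push and grip.
It also fails if it takes over 61 s, if anything falls off the work surface, if the arm or the gripper's body presses on something with over 40 N, if the wrist force passes 120 N, or if a joint passes its speed limit or range.

## Working session

There is one attempt and no reset: what is moved stays moved. The work goes in short steps, each a Python script; the robot and the scene stay as the last script left them, time stands still between calls to the robot, and variables do not carry over. Pictures are saved under pics/ and viewed, and the job is handed in when it is done.

```bash
ls; mkdir -p pics; cat > h.py <<'E'
import numpy as np, cv2
from rig import robot
def save(n,im,scale=1):
    cv2.imwrite('pics/'+n+'.png',cv2.cvtColor(cv2.resize(im,None,fx=scale,fy=scale,interpolation=cv2.INTER_CUBIC),cv2.COLOR_RGB2BGR))
def K(c,shape=(400,640)):
    f=shape[0]/2/np.tan(np.radians(c['vfov']/2)); return f,c['cx'],c['cy']
E
python3 - <<'E'
from h import *
for n in ['top','side','wrist']:
    im,d=robot.grab_frame(n); save(n+'0',im); np.savez('pics/%s0.npz'%n,im=im,d=d)
    print(n,robot.camera_info(n),(d>0).mean())
print(robot.read_tcp_rot(),robot.read_position(),robot.read_t(),robot.read_force())
E
```

```text
pics
top {'vfov': 56.46892442272176, 'cx': 316.4038158283778, 'cy': 194.32881558087465, 'view': array([[-0.01906014, -0.99980575, -0.00501818,  0.08208193],
       [-0.9920285 ,  0.01953671, -0.12449005,  0.68883883],
       [ 0.1245639 ,  0.00260538, -0.99220817,  1.01519711],
       [ 0.        ,  0.        ,  0.        ,  1.        ]])} 0.99597265625
side {'vfov': 48.628146631539636, 'cx': 315.31272775343916, 'cy': 202.1427280317613, 'view': array([[ 0.7152702 , -0.69882914, -0.00513611, -0.4585364 ],
       [-0.40164724, -0.40506008, -0.82134391,  0.3940479 ],
       [ 0.57189862,  0.58954573, -0.5704102 ,  0.83164064],
       [ 0.        ,  0.        ,  0.        ,  1.        ]])} 0.9959921875
wrist {'vfov': 62.17786199134601, 'cx': 321.23941128355733, 'cy': 202.4472444450666, 'T_tool_cam': array([[ 9.47924801e-04, -9.69273930e-01, -2.45982012e-01,
         6.58296884e-02],
       [ 9.99999283e-01,  7.38727144e-04,  9.42732186e-04,
        -1.16132359e-03],
       [-7.32052142e-04, -2.45982729e-01,  9.69273935e-01,
        -1.58271560e-01],
       [ 0.00000000e+00,  0.00000000e+00,  0.00000000e+00,
         1.00000000e+00]])} 0.9871484375
[[ 9.04778793e-01 -4.25881677e-01 -3.63082284e-04]
 [-4.25881800e-01 -9.04778064e-01 -1.16063132e-03]
 [ 1.65782726e-04  1.20474474e-03 -9.99999261e-01]] [0.28730014 0.61042921 0.22586539] 0.15 [-0.26179426 -0.35233665 -0.34984214]
```

View pics/top0.png

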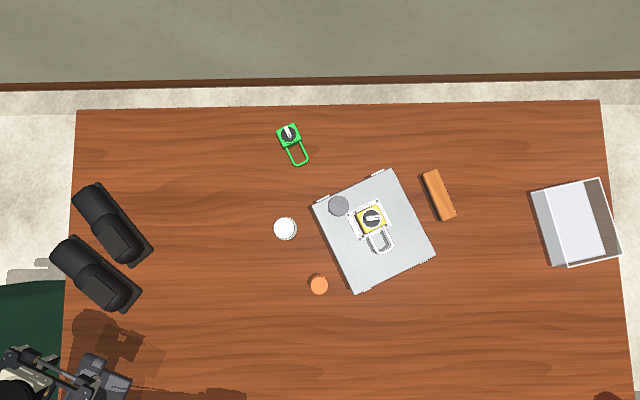

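View pics/side0.png

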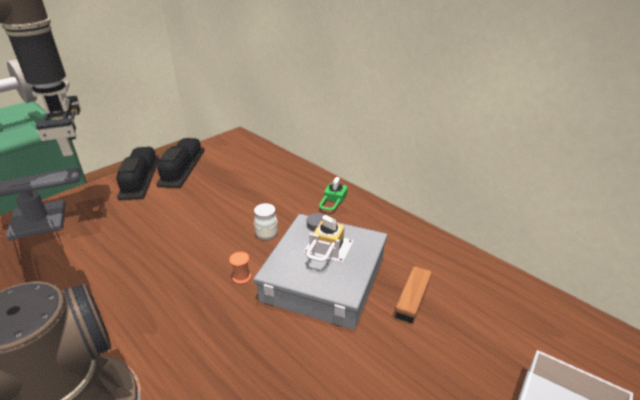

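View pics/wrist0.png

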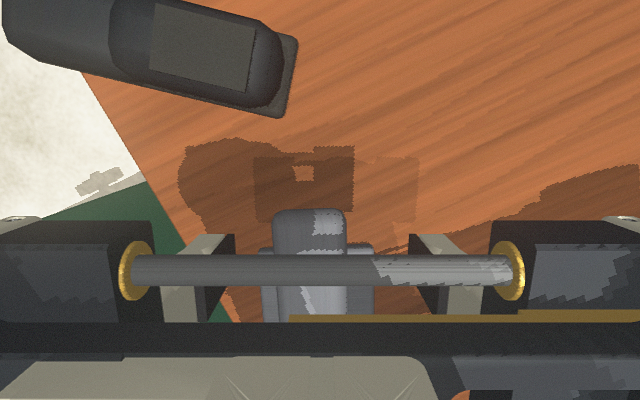

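The top view shows two locks: a brass one on the grey chest at (371,219) and a green look-alike on the bench at (289,135). The brass one in the hasp fits the description. I'll check it in an enlarged crop and take coarse measurements.

```bash
cat >> h.py <<'E'
def ray(n,u,v,info=None,pose=None):
    c=robot.camera_info(n) if info is None else info
    f,cx,cy=K(c)
    d=np.array([(u-cx)/f,(v-cy)/f,1.])
    if n=='wrist':
        p,R=pose; T=np.eye(4);T[:3,:3]=R;T[:3,3]=p; M=T@c['T_tool_cam']
    else: M=np.linalg.inv(c['view'])
    return M[:3,3],M[:3,:3]@d
def onz(n,u,v,z,pose=None):
    o,d=ray(n,u,v,pose=pose); return o+d*(z-o[2])/d[2]
E
python3 - <<'E'
from h import *
im=np.load('pics/top0.npz')['im']
save('top0c',im[160:300,290:470],4)
hsv=cv2.cvtColor(im,cv2.COLOR_RGB2HSV)
m=cv2.inRange(hsv,(18,90,90),(34,255,255)); n,l,s,c=cv2.connectedComponentsWithStats(m)
for i in range(1,n):
    if s[i,4]>20: print(s[i],c[i])
E
```

```text
[356 205  30  28 183] [369.03825137 219.2568306 ]
```

View pics/top0c.png

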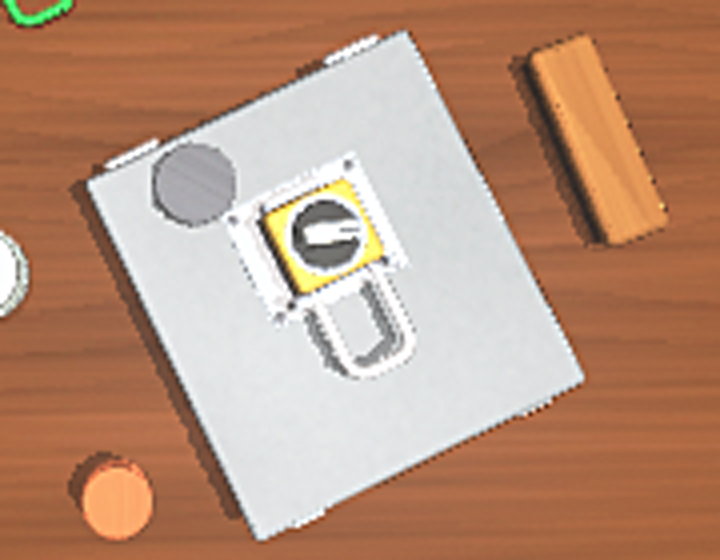

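The brass lock is confirmed: body at top-picture pixel (371,219), shackle bend at about (384,252). The knob's stroke end points right, about 70° counter-clockwise of the shackle, which makes three notches. Next: coarse pose from the lid corners.

```bash
python3 - <<'E'
from h import *
C=[(407,30),(583,380),(260,540),(90,183)]
P=np.array([onz('top',290+u/4,160+v/4,0.08) for u,v in C]);print(P)
print(np.linalg.norm(np.diff(P,axis=0),axis=1))
c=P.mean(0); xd=P[0]+P[3]-P[1]-P[2]; yaw=np.degrees(np.arctan2(xd[1],xd[0])); yd=P[3]+P[2]-P[0]-P[1]
print(c,yaw,np.degrees(np.arctan2(-yd[0],yd[1])))
print('body',onz('top',371,219,.136), 'bend',onz('top',290+378/4,160+365/4,.119))
for n,uv in dict(tin=(195,183),).items(): print(n,onz('top',290+uv[0]/4,160+uv[1]/4,.102))
E
```

```text
[[ 0.75632088 -0.14105636  0.08      ]
 [ 0.51534467 -0.24841393  0.08      ]
 [ 0.41474437 -0.02855029  0.08      ]
 [ 0.65445503  0.07988709  0.08      ]]
[0.26380899 0.24178594 0.26309669]
[ 0.58521624 -0.08453338  0.08      ] 24.176762021729683 24.66969065812054
body [ 0.61206596 -0.07045932  0.136     ] bend [ 0.52906494 -0.10463804  0.119     ]
tin [0.65100099 0.00946111 0.102     ]
```

```bash
cat >> h.py <<'E'
def Rd(a):
    a=np.radians(a); y=np.array([np.cos(a),np.sin(a),0]); z=np.array([0,0,-1.]); return np.column_stack([np.cross(y,z),y,z])
def pose(): return robot.read_position(),robot.read_tcp_rot()
E
python3 - <<'E'
from h import *
c=np.array([.612,-.071]);yaw=24.4
for a in (6.4,-65.6,24.4,-155.6,186.4,114.4,204.4):
    print(a,np.round(robot.ik([*c,.2],Rd(a)),1))
a=yaw-90; R=Rd(a)
p=np.r_[c,.29]-R[:,0]*.075
print(robot.ik(p,R)); robot.goto(p,R); print(robot.read_t())
po=pose(); im,d=robot.grab_frame('wrist'); save('w1',im); np.savez('pics/w1.npz',im=im,d=d,p=po[0],R=po[1]); print(po, robot.read_t(), robot.read_qvel())
E
```

```text
Traceback (most recent call last):
TypeError: unsupported operand type(s) for *: 'NoneType' and 'float'
```

```bash
python3 - <<'E'
from h import *
c=np.array([.612,-.071]);yaw=24.4
for a in range(-180,181,20):
    q=robot.ik([*c,.2],Rd(a)); print(a,None if q is None else np.round(q,1))
for z in (.15,.25,.3): print(z,robot.ik([*c,z],Rd(6.4)))
E
```

```text
-180 [ 11.5  16.1  -9.3   0.  -64.6 -11.5]
-160 [ 11.5  16.1  -9.3   0.  -64.6   8.5]
-140 [ 11.5  16.1  -9.3   0.  -64.6  28.5]
-120 [ 11.5  16.1  -9.3   0.  -64.6  48.5]
-100 [ 11.5  16.1  -9.3   0.  -64.6  68.5]
-80 [ 11.5  16.1  -9.3   0.  -64.6  88.5]
-60 [ 11.5  16.1  -9.3   0.  -64.6 108.5]
-40 [ 11.5  16.1  -9.3   0.  -64.6 128.5]
-20 [ 11.5  16.1  -9.3   0.  -64.6 148.5]
0 [ 11.5  16.1  -9.3   0.  -64.6 168.5]
20 [  11.5   16.1   -9.3    0.   -64.6 -171.5]
40 [  11.5   16.1   -9.3    0.   -64.6 -151.5]
60 [  11.5   16.1   -9.3    0.   -64.6 -131.5]
80 [  11.5   16.1   -9.3    0.   -64.6 -111.5]
100 [ 11.5  16.1  -9.3   0.  -64.6 -91.5]
120 [ 11.5  16.1  -9.3   0.  -64.6 -71.5]
140 [ 11.5  16.1  -9.3   0.  -64.6 -51.5]
160 [ 11.5  16.1  -9.3   0.  -64.6 -31.5]
180 [ 11.5  16.1  -9.3   0.  -64.6 -11.5]
0.15 None
0.25 None
0.3 None
```

```bash
python3 - <<'E'
from h import *
c=np.array([.612,-.071]);yaw=24.4
R=Rd(186.4)
p=np.r_[c,.26]-R[:,0]*.085
print(robot.ik(p,R)); robot.goto(p,R); print(robot.read_t())
po=pose(); im,d=robot.grab_frame('wrist'); save('w1',im); np.savez('pics/w1.npz',im=im,d=d,p=po[0],R=po[1]); print(po, robot.read_t(), np.abs(robot.read_qvel()).max())
E
```

```text
[ 19.83768296  12.66544801  -5.91508411   0.         -71.41946788
 -13.43768296]
2.55
(array([0.6025878 , 0.01427623, 0.25987606]), array([[ 1.12664569e-01, -9.93633073e-01, -1.07357686e-04],
       [-9.93633078e-01, -1.12664571e-01,  1.62940687e-05],
       [-2.82857333e-05,  1.04838384e-04, -9.99999994e-01]])) 2.6 0.09294856091477463
```

View pics/w1.png

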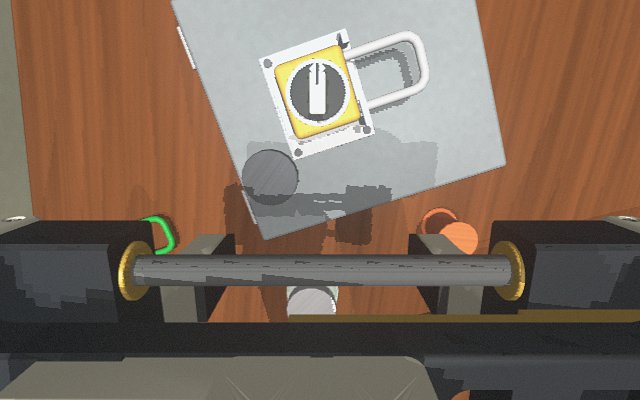

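The wrist view shows the brass body centred at (316,91), with the knob upright. Its stroke end points up at (317,65), and the shackle lies to the right with its bend at (424,62). Measuring the body, knob and bend.

```bash
python3 - <<'E'
from h import *
D=np.load('pics/w1.npz'); im=D['im']; po=(D['p'],D['R'])
save('w1c',im[20:170,240:440],4)
hsv=cv2.cvtColor(im,cv2.COLOR_RGB2HSV)
m=cv2.inRange(hsv,(18,90,90),(34,255,255)); m[:,:250]=0;m[:,400:]=0;m[160:]=0
pts=cv2.findNonZero(m); r=cv2.minAreaRect(pts); bp=cv2.boxPoints(r); print(r,bp)
P=np.array([onz('wrist',u,v,.136,po) for u,v in bp]); print(P, P.mean(0)); e=np.diff(np.vstack([P,P[:1]]),axis=0); print(np.linalg.norm(e,axis=1),np.degrees(np.arctan2(e[:,1],e[:,0])))
# dark disc
g=cv2.inRange(hsv,(0,0,0),(180,90,110)); g2=np.zeros_like(g); cv2.fillConvexPoly(g2,cv2.convexHull(pts),255); g&=g2
n,l,s,c=cv2.connectedComponentsWithStats(g); print(s[1:],c[1:])
dp=cv2.findNonZero(g)
(cc,rr)=cv2.minEnclosingCircle(dp);print('disc',cc,rr,onz('wrist',*cc,.143,po))
w=cv2.inRange(im,(215,215,215),(255,255,255)); cv2.imwrite('pics/mask.png',cv2.resize(np.hstack([w[20:170,240:440],g[20:170,240:440]]),None,fx=2,fy=2))
# lid corners by hand
L=[(505,163),(265,239)]
Q=[onz('wrist',*q,.08,po) for q in L]; e=Q[1]-Q[0]; print(Q,np.linalg.norm(e),np.degrees(np.arctan2(e[1],e[0])))
E
```

```text
((317.70001220703125, 91.60000610351562), (78.10824584960938, 71.15123748779297), 71.56504821777344) [[271.6       65.80002 ]
 [339.1       43.300014]
 [363.80002  117.399994]
 [296.30002  139.9     ]]
[[ 0.65418266 -0.08592806  0.136     ]
 [ 0.60298208 -0.10834184  0.136     ]
 [ 0.57564122 -0.0549372   0.136     ]
 [ 0.62916276 -0.0304463   0.136     ]] [ 0.61549218 -0.06991335  0.136     ]
[0.05589165 0.05999649 0.05885881 0.06086231] [-156.35791769  117.11048085   24.5883392   -65.7266639 ]
[[316  63   2   4   6]
 [297  64  15  10  17]
 [323  64   8   4   8]
 [316  68   2  15  17]
 [324  69   2   2   2]
 [332  68   6   7   9]
 [309  71   1   1   1]
 [325  72   4  42  74]
 [293  75   4   4   5]
 [339  75   3   4   5]
 [307  76   2   3   5]
 [291  80   3   4   5]
 [341  80   2   2   3]
 [342  83   2   1   2]
 [291  86   1   4   4]
 [343  87   2   4   5]
 [290  91   1   2   2]
 [307  91   2  12  14]
 [344  92   1   2   2]
 [290  94   3   8   9]
 [343  95   2   2   2]
 [282  98   1   1   1]
 [343  98   1   1   1]
 [343 101   1   1   1]
 [292 103   5   6   7]
 [284 104   1   1   1]
 
[... 574 characters left out ...]
[343.6         88.2       ]
 [290.          91.5       ]
 [307.85714286  97.21428571]
 [344.          92.5       ]
 [291.22222222  97.22222222]
 [343.5         95.5       ]
 [282.          98.        ]
 [343.          98.        ]
 [343.         101.        ]
 [294.         105.14285714]
 [284.         104.        ]
 [308.         105.5       ]
 [336.5        110.5625    ]
 [308.         108.        ]
 [313.96330275 116.46788991]
 [288.         115.        ]
 [327.5        118.        ]]
disc (312.5, 93.5) 32.59611129760742 [ 0.61942627 -0.06831647  0.143     ]
[array([ 0.41888316, -0.02763698,  0.08      ]), array([0.65642674, 0.08235226, 0.08      ])] 0.26177200765300707 24.845438665612892
```

View pics/w1c.png

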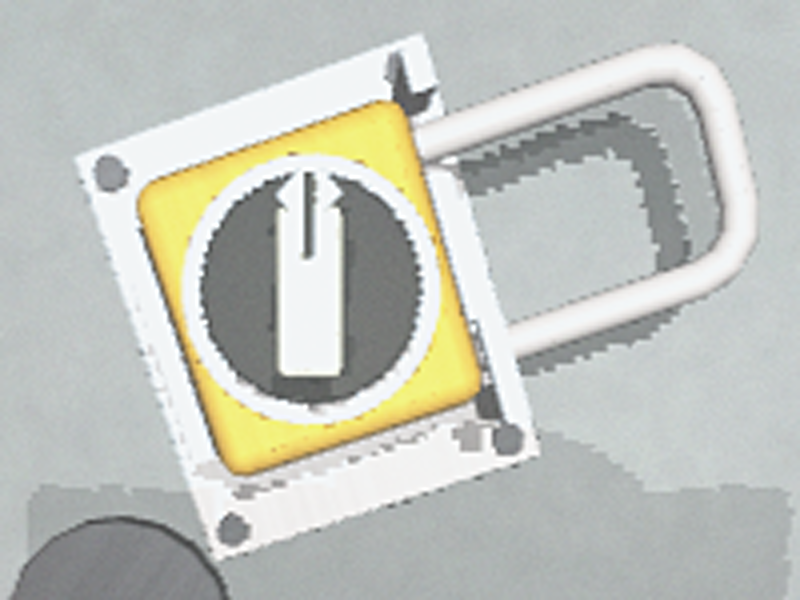

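View pics/mask.png

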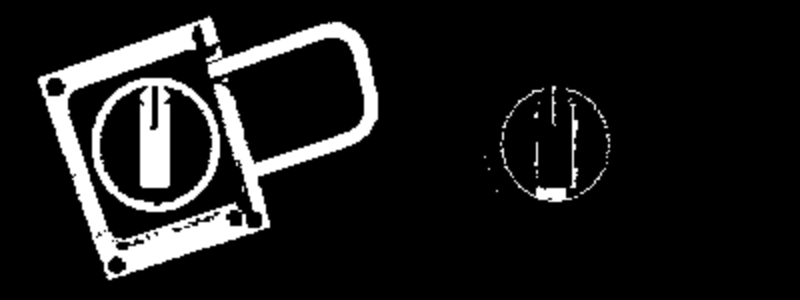

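```bash
python3 - <<'E'
from h import *
D=np.load('pics/w1.npz'); im=D['im']; po=(D['p'],D['R'])
f=lambda u,v,z:onz('wrist',240+u/4,20+v/4,z,po)
def ang(e): return np.degrees(np.arctan2(e[1],e[0]))
print('disc',f(310.5,288.5,.143),'ring',f(309.5,288,.137),'knob',f(308.5,272,.167))
a,b=f(309,172,.167),f(309,375,.167); print('len',np.linalg.norm(a-b),'ptr',ang(a-b))
print('knob side',ang(f(276,210,.167)-f(277,375,.167)),ang(f(341,210,.167)-f(340,375,.167)), np.linalg.norm(f(276,300,.167)-f(341,300,.167)))
# brass corners rounding: edges midline
e=[(138,186),(383,100)],[(410,125),(480,385)],[(140,205),(222,460)],[(250,474),(470,400)]
for s in e: print('brass edge',ang(f(*s[1],.136)-f(*s[0],.136)))
for s in [((405,140),(620,48)),((520,342),(720,270)),((428,152),(650,72)),]: print('leg',ang(f(*s[1],.119)-f(*s[0],.119)))
print('legs mid',)
# bend centre line px: outer x,inner x
o=[f(752,175,.119),f(720,185,.119)]
print('bend',(o[0]+o[1])/2, np.linalg.norm(o[0]-o[1]))
# depth
d=D['d']; print(d[92,300],d[60,412])
R=po[1]; 
E
```

```text
disc [ 0.61551847 -0.06980377  0.143     ] ring [ 0.61583683 -0.07030733  0.137     ] knob [ 0.61575834 -0.07084007  0.167     ]
len 0.034613308837124886 ptr -83.64581553172289
knob side -83.6253416500273 -83.67688194123753 0.011730094039673119
brass edge -155.4974655711149
brass edge 113.58214479226278
brass edge 113.68024889766787
brass edge -155.25077797881065
leg -151.7138958344326
leg -154.1801421442566
leg -154.84901033627122
legs mid
bend [ 0.52935433 -0.1033113   0.119     ] 0.006876831266994193
0.2620826 0.31461444
```

```bash
cat >> h.py <<'E'
C=np.array([.6156,-.0703]); YAW=24.4
ux=np.array([np.cos(np.radians(YAW)),np.sin(np.radians(YAW)),0]); uy=np.array([-ux[1],ux[0],0])
A0=YAW+90
def st(m=''): print(m,'t',round(robot.read_t(),2),'p',np.round(robot.read_position(),4),'F',np.round(robot.read_force(),2),'M',np.round(robot.read_ft_torque(),3),'w',round(float(robot.read_grip_width()),4))
E
python3 - <<'E'
from h import *
R=Rd(A0+72)
robot.goto([*C,.20],R); st('above')
robot.move_gripper(.4); st()
robot.servo_line([*C,.148],speed=.08); st('down')
for o in (.25,.19,.165):
    robot.move_gripper(o); st(o)
po=pose(); im,d=robot.grab_frame('wrist'); save('w2',im)
E
```

```text
above t 3.1 p [ 0.6155 -0.0708  0.1992] F [-0.12  0.31  0.82] M [ 0.076 -0.118  0.053] w 1.0028
 t 4.11 p [ 0.6156 -0.0703  0.2   ] F [ 0.07 -1.22 -0.49] M [ 0.074 -0.01  -0.029] w 0.4016
down t 4.91 p [ 0.6159 -0.0703  0.1483] F [-0.23 -0.05  0.15] M [ 0.099 -0.089 -0.013] w 0.3999
0.25 t 5.42 p [ 0.6156 -0.0703  0.1481] F [-0.32  1.   -0.46] M [ 0.082 -0.036 -0.029] w 0.2459
0.19 t 5.8 p [ 0.6156 -0.0703  0.148 ] F [-0.17  0.41  0.7 ] M [ 0.053 -0.02  -0.037] w 0.1923
0.165 t 6.09 p [ 0.6156 -0.0703  0.148 ] F [ 0.1  -0.03  0.4 ] M [ 0.062 -0.062 -0.005] w 0.1657
```

View pics/w2.png

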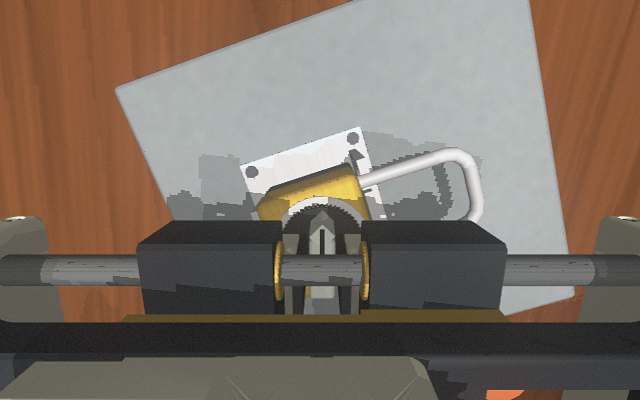

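The knob at (322,250) sits midway between the fingers. I'll close to about 13 mm, which holds it loosely, and turn clockwise in small steps.

```bash
python3 - <<'E'
from h import *
robot.move_gripper(.15); st('.15')
for k in (60,48,36,24,12,0):
    robot.goto([*C,.148],Rd(A0+k)); robot.dwell(.1); st(k)
im,d=robot.grab_frame('wrist'); save('w3',im)
im,d=robot.grab_frame('top'); save('t3',im[180:270,320:420],6)
E
```

```text
.15 t 6.39 p [ 0.6156 -0.0703  0.148 ] F [ 0.21 -0.35  0.73] M [ 0.047 -0.032 -0.028] w 0.15
60 t 6.81 p [ 0.6155 -0.0703  0.148 ] F [-0.84 -0.51  0.26] M [-0.015  0.098  0.148] w 0.1509
48 t 7.22 p [ 0.6156 -0.0703  0.148 ] F [0.3  0.04 0.92] M [ 0.139 -0.112 -0.048] w 0.1477
36 t 7.64 p [ 0.6156 -0.0703  0.148 ] F [-0.54  0.39  0.69] M [ 0.067 -0.079  0.02 ] w 0.1505
24 t 8.06 p [ 0.6156 -0.0704  0.148 ] F [ 0.55 -0.47  0.13] M [-0.135 -0.137  0.001] w 0.1493
12 t 8.47 p [ 0.6156 -0.0703  0.148 ] F [ 0.18 -0.11 -0.19] M [ 0.094 -0.084  0.01 ] w 0.15
0 t 8.89 p [ 0.6155 -0.0704  0.148 ] F [-0.44 -0.8   0.75] M [-0.176 -0.09  -0.024] w 0.1509
```

View pics/w3.png

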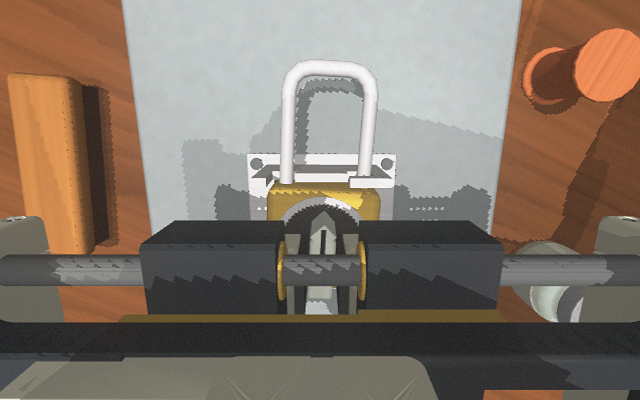

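The knob's point and stroke at (322,230) now face the shackle. I'll release, rise and check the angle from a clear view.

```bash
python3 - <<'E'
from h import *
robot.move_gripper(.4)
robot.servo_line([*C,.19],speed=.12); st('up')
p=np.r_[C,.26]+ux*.05
robot.goto(p,Rd(A0)); robot.dwell(.2); st()
po=pose(); im,d=robot.grab_frame('wrist'); np.savez('pics/w4.npz',im=im,d=d,p=po[0],R=po[1]); save('w4',im);save('w4c',im[20:220,220:420],4)
E
```

```text
up t 10.12 p [ 0.6155 -0.0702  0.1899] F [-0.77 -1.35 -0.33] M [ 0.042 -0.045 -0.032] w 0.3985
 t 10.75 p [ 0.6602 -0.0499  0.2585] F [ 0.39 -0.21  0.3 ] M [ 0.126 -0.19  -0.056] w 0.4059
```

View pics/w4c.png

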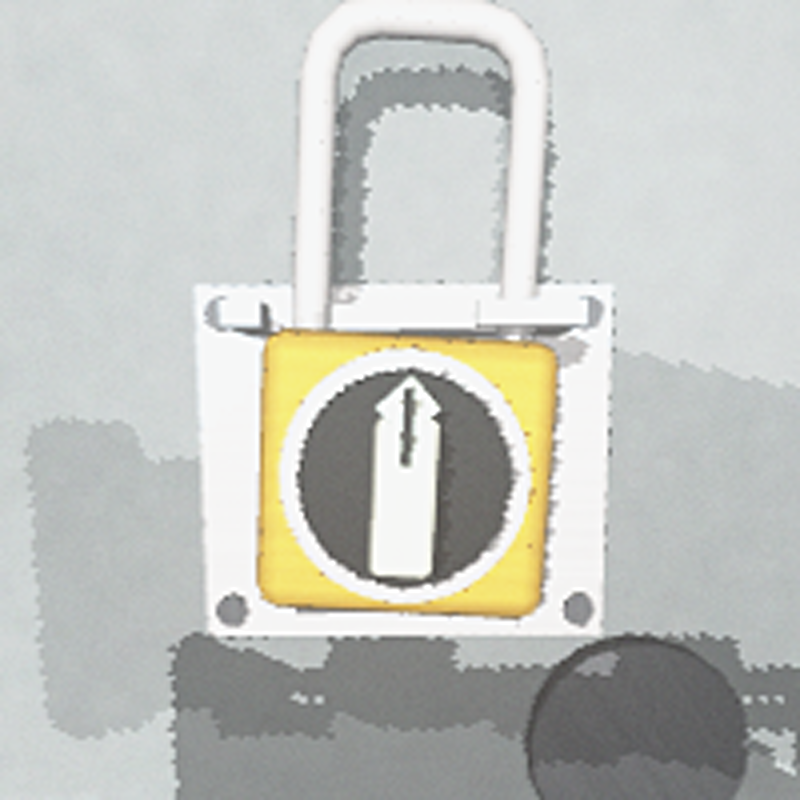

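```bash
python3 - <<'E'
from h import *
D=np.load('pics/w4.npz'); po=(D['p'],D['R'])
f=lambda u,v,z:onz('wrist',220+u/4,20+v/4,z,po)
def ang(e): return np.degrees(np.arctan2(e[1],e[0]))
q=lambda a,b,z:round(ang(f(*a,z)-f(*b,z))-180-0,2)
print('knob',q((377,420),(369,572),.167),q((440,420),(431,575),.167))
print('body sides',q((268,350),(258,600),.136),q((557,350),(545,605),.136),'topbot',q((270,335),(555,346),.136)-90+0,q((262,608),(540,616),.136))
print('pedestal',q((196,290),(212,630),.102),q((614,290),(603,630),.102),q((212,633),(603,633),.102))
print('legs',q((300,90),(297,290),.119),q((545,90),(540,290),.119),q((334,90),(330,290),.119))
print('disc',f(407,478,.143))
i,o=f(425,35,.119),f(425,0,.119); print('bend',(i+o)/2,(((i+o)/2)[:2]-C)@ux[:2],(((i+o)/2)[:2]-C)@uy[:2])
print([((f(u,90,.119)[:2]-C)@uy[:2]) for u in (300,334,510,547)])
E
```

```text
knob -338.95 -338.61
body sides -339.37 -336.77 topbot -337.68 -247.23
pedestal -334.92 -335.32 -245.57
legs -337.6 -335.65 -337.55
disc [ 0.6153849  -0.06892549  0.143     ]
bend [ 0.53093578 -0.10324859  0.119     ] -0.09071352710355432 0.00496942270102311
[np.float64(-0.02078895483773303), np.float64(-0.013766941138136257), np.float64(0.022585374495629786), np.float64(0.03022827697762683)]
```

View pics/w4.png

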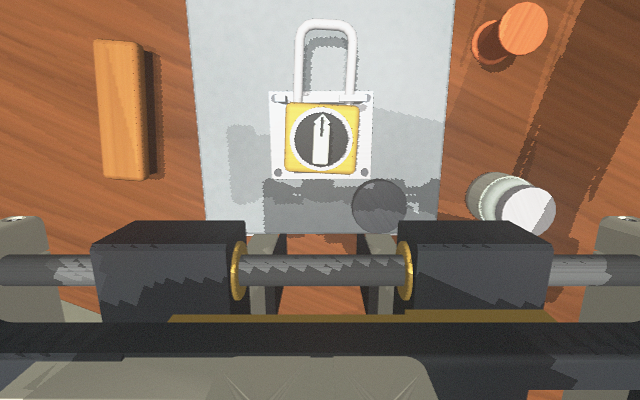

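The body sits yawed about 2° clockwise in the hasp from play, and the knob is within about 1° of the shackle axis. Next I'll pinch the bend and pull.

```bash
cat >> h.py <<'E'
BY=22.6
bx=np.array([np.cos(np.radians(BY)),np.sin(np.radians(BY)),0])
B=np.r_[C,0]-.091*ux+.0047*uy
E
python3 - <<'E'
from h import *
R=Rd(BY+180)
robot.goto([*B[:2],.20],R); robot.move_gripper(.35); st('above')
robot.servo_line([*B[:2],.110],speed=.1); st('down')
robot.move_gripper(.18); st()
im,d=robot.grab_frame('wrist'); save('w5',im)
im,d=robot.grab_frame('side'); save('s5',im[180:300,250:400],5)
E
```

```text
above t 12.57 p [ 0.5309 -0.1036  0.1999] F [-0.74  0.19  0.41] M [ 0.045 -0.061 -0.012] w 0.3529
down t 13.62 p [ 0.5313 -0.1036  0.1106] F [-0.27  0.34  0.68] M [ 0.049 -0.011  0.014] w 0.3475
 t 14.16 p [ 0.5308 -0.1036  0.1101] F [-0.39  1.22 -0.12] M [ 0.042  0.044 -0.028] w 0.1801
```

View pics/w5.png

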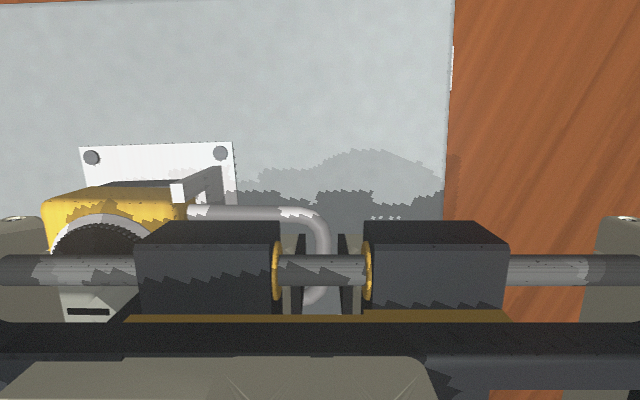

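View pics/s5.png

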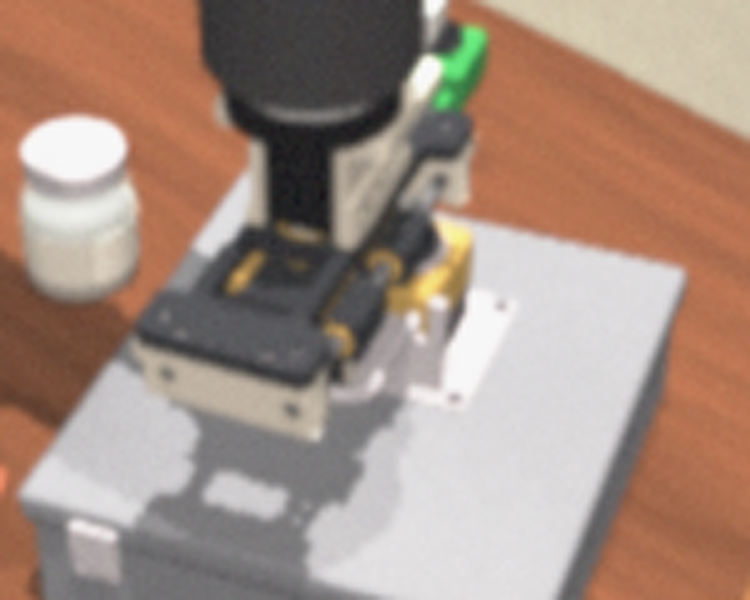

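The bar at (325,255) lies between the fingers. Closing on it and pulling in 5 mm steps.

```bash
python3 - <<'E'
from h import *
robot.move_gripper(0.0); st('pinch')
p0=robot.read_position()
p0=np.r_[B[:2],.110]
for s in (5,10,15,20,25,29,31,32.5):
    robot.servo_line(p0-bx*s/1000,speed=.04); F=np.array(robot.read_force()); print(s,'Fx',round(F@bx,2),np.round(robot.read_force(),1),round(robot.read_grip_width(),3))
    if F@bx>20: break
robot.dwell(.2); st()
im,d=robot.grab_frame('wrist'); save('w6',im)
E
```

```text
pinch t 14.59 p [ 0.5304 -0.1038  0.1099] F [-1.71 -1.59  0.74] M [-0.556  0.514 -0.176] w 0.0776
5 Fx 1.75 [ 2.4 -1.3 -1.6] 0.08
10 Fx 0.79 [ 1.3 -1.1 -1.3] 0.08
15 Fx 0.37 [ 1.  -1.5 -0.5] 0.081
20 Fx 0.36 [ 0.8 -0.9 -2.3] 0.075
25 Fx 1.31 [ 1.8 -0.9 -0.9] 0.08
29 Fx 0.82 [ 1.4 -1.1 -1.3] 0.077
31 Fx 2.85 [ 3.1 -0.  -2. ] 0.078
32.5 Fx 5.65 [ 6.   0.3 -3.2] 0.079
 t 16.92 p [ 0.5022 -0.1158  0.1103] F [ 5.61  0.92 -3.01] M [ 0.201 -2.251 -0.052] w 0.0827
```

View pics/w6.png

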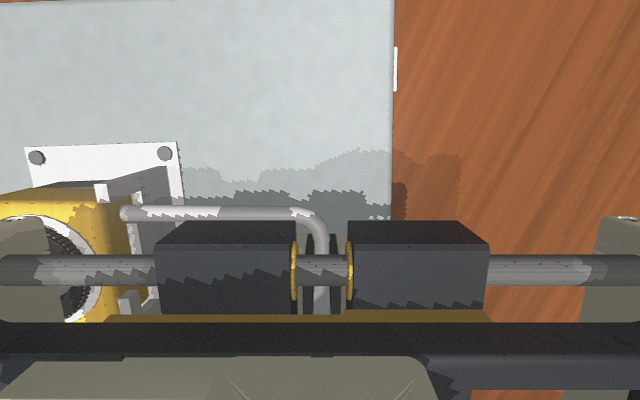

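```bash
python3 - <<'E'
from h import *
p0=np.r_[B[:2],.110]
for s in (34,36):
    robot.servo_line(p0-bx*s/1000,speed=.04); robot.dwell(.15); F=np.array(robot.read_force()); print(s,'Fx',round(F@bx,2),np.round(F,1),robot.read_position(),round(robot.read_grip_width(),3), (p0-np.array(robot.read_position()))@bx)
    if F@bx>15: break
robot.move_gripper(.35); st()
robot.servo_line(np.r_[robot.read_position()[:2],.2],speed=.15)
p=np.r_[C,.27]+ux*.05
robot.goto(p,Rd(A0)); robot.dwell(.25); st()
po=pose(); im,d=robot.grab_frame('wrist'); np.savez('pics/w7.npz',im=im,d=d,p=po[0],R=po[1]); save('w7',im);save('w7c',im[0:200,220:420],4)
E
```

```text
34 Fx 9.12 [ 9.2  1.5 -3.8] [ 0.50215532 -0.11606349  0.11070587] 0.078 0.031217253277838804
36 Fx 12.93 [12.8  2.8 -6.1] [ 0.50214533 -0.11647644  0.11126215] 0.079 0.031385171386335294
 t 18.42 p [ 0.4973 -0.1175  0.1099] F [-0.45  0.06  0.24] M [0.071 0.004 0.058] w 0.35
 t 20.84 p [ 0.6609 -0.0498  0.2701] F [0.43 0.27 0.71] M [ 0.025 -0.158  0.027] w 0.3523
```

View pics/w7c.png

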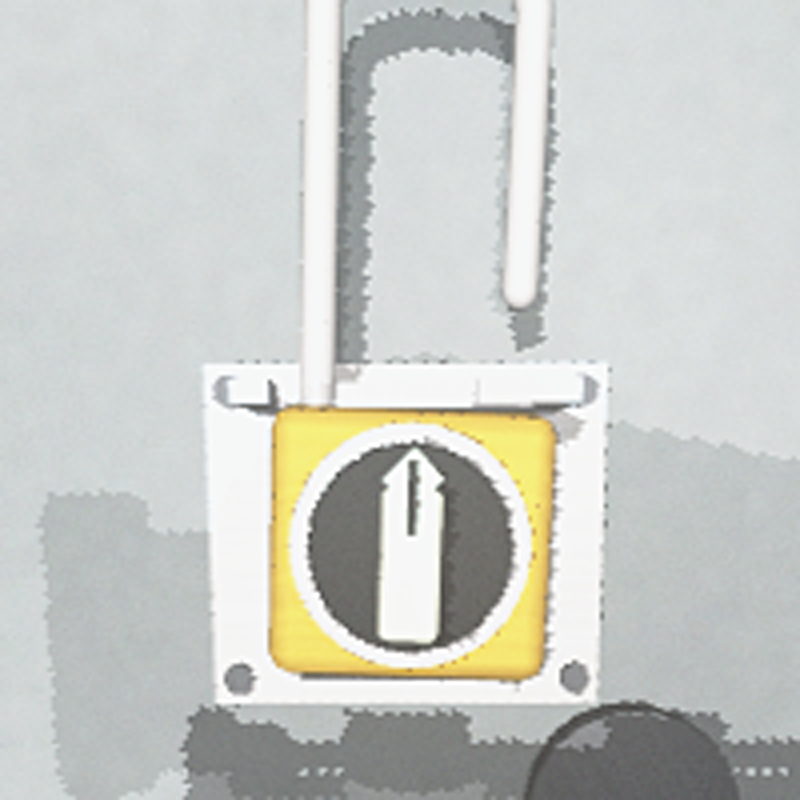

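The shackle is hard against its stop: position stuck while the force rose to 13 N. The short leg's tip at crop (518,300) is clear of the hasp. Now measuring the body for the grip.

```bash
python3 - <<'E'
from h import *
D=np.load('pics/w7.npz'); po=(D['p'],D['R'])
f=lambda u,v,z:onz('wrist',220+u/4,v/4,z,po)
def ang(e): return np.degrees(np.arctan2(e[1],e[0]))
q=lambda a,b,z:round(ang(f(*a,z)-f(*b,z))+180,2)
print('knob',q((381,490),(379,635),.167),q((442,490),(438,640),.167))
print('body sides',q((275,425),(272,660),.136),q((556,430),(546,660),.136),'top',q((285,408),(545,415),.136)-90,q((285,671),(535,680),.136)-90)
print('disc',f(411,547,.143),'ring',f(412,546,.137))
im=D['im'];hsv=cv2.cvtColor(im,cv2.COLOR_RGB2HSV)
m=cv2.inRange(hsv,(18,90,90),(34,255,255)); m[:,:270]=0;m[:,380:]=0;m[200:]=0
r=cv2.minAreaRect(cv2.findNonZero(m)); print(r,onz('wrist',*r[0],.136,po)); 
E
```

```text
knob 23.4 23.29
body sides 22.33 23.47 top 22.989999999999995 22.39
disc [ 0.61468541 -0.06869748  0.143     ] ring [ 0.61467778 -0.06843661  0.137     ]
((322.14971923828125, 135.30892944335938), (70.34800720214844, 66.6360855102539), 2.0454084873199463) [ 0.61410673 -0.06950048  0.136     ]
```

```bash
cat >> h.py <<'E'
LY=22.9; lx=np.array([np.cos(np.radians(LY)),np.sin(np.radians(LY)),0]); L=np.array([.6146,-.069,0])-.008*lx
E
python3 - <<'E'
from h import *
R=Rd(LY+90)
robot.move_gripper(1.0)
robot.goto([*L[:2],.20],R); st('above')
robot.servo_line([*L[:2],.110],speed=.08); st('down')
robot.move_gripper(.76); st('near')
im,d=robot.grab_frame('wrist'); save('w8',im)
im,d=robot.grab_frame('side'); save('s8',im[180:300,250:400],5)
E
```

```text
above t 22.41 p [ 0.6067 -0.0725  0.1998] F [ 0.81 -0.15  1.64] M [ 0.092 -0.256 -0.016] w 1.002
down t 23.68 p [ 0.6077 -0.0721  0.1106] F [-0.03 -0.53 -0.36] M [ 0.049 -0.121 -0.006] w 1.0033
near t 24.3 p [ 0.6072 -0.0721  0.11  ] F [0.08 0.11 0.78] M [ 0.031 -0.091 -0.047] w 0.7604
```

View pics/w8.png

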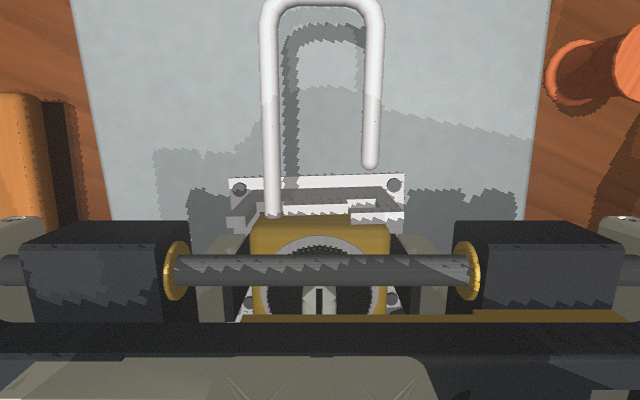

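View pics/s8.png

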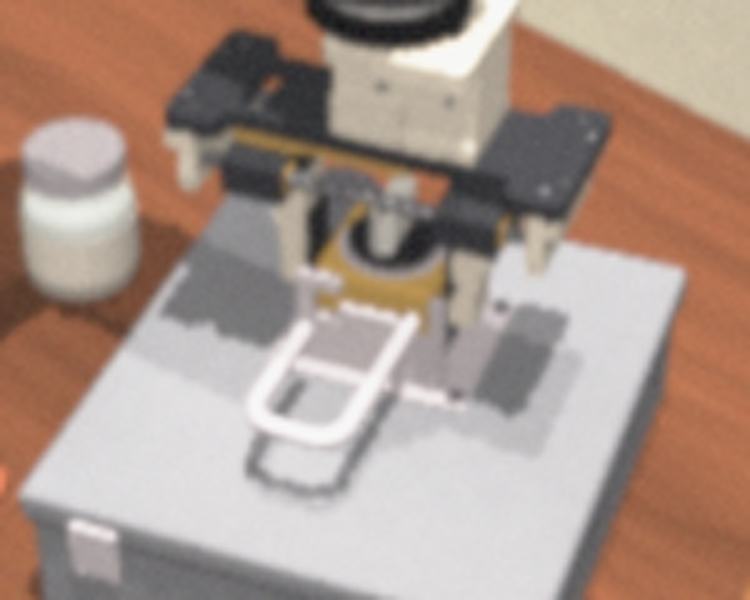

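The fingers flank the brass body (columns 250–390). Gripping and lifting a little first.

```bash
python3 - <<'E'
from h import *
robot.move_gripper(0.0); robot.dwell(.2); st('grip')
p=np.r_[L[:2],.110]
for z in (.115,.125):
    robot.servo_line(np.r_[L[:2],z],speed=.03); robot.dwell(.15); st(z)
im,d=robot.grab_frame('wrist'); save('w9',im)
im,d=robot.grab_frame('side'); save('s9',im[180:300,250:400],5)
E
```

```text
grip t 24.87 p [ 0.6074 -0.0722  0.11  ] F [ 1.49 -0.78 -1.16] M [-0.226 -0.518  0.038] w 0.7043
0.115 t 25.33 p [ 0.6071 -0.072   0.1149] F [ 1.65  0.91 -3.59] M [ 0.409 -0.461  0.048] w 0.7065
0.125 t 25.97 p [ 0.6069 -0.0722  0.1248] F [-0.18  0.66 -4.41] M [ 0.048 -0.211  0.009] w 0.7074
```

View pics/w9.png

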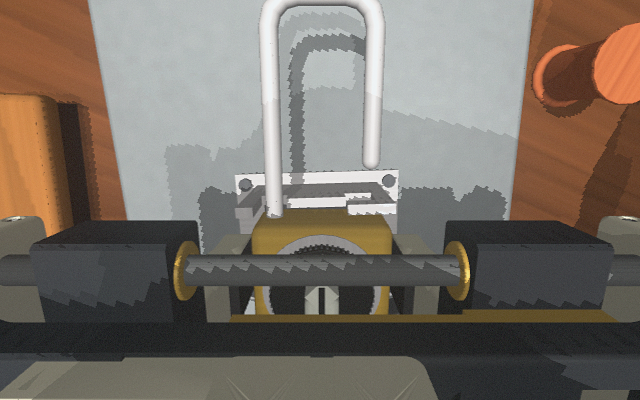

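View pics/s9.png

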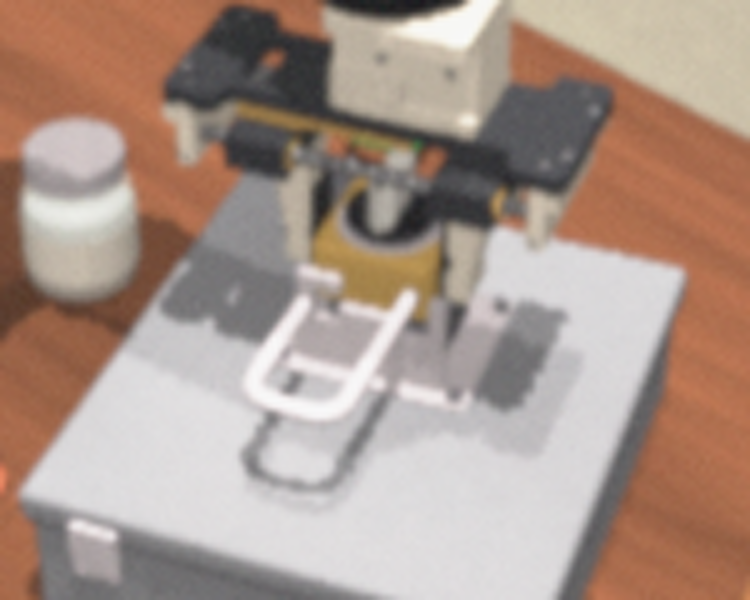

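The lock lifts level. Raising it fully.

```bash
python3 - <<'E'
from h import *
robot.servo_line(np.r_[L[:2],.275],speed=.08); robot.dwell(.6); st('up')
im,d=robot.grab_frame('wrist'); save('w10',im)
print('wrist depth bend',d[5,322], 'leg',d[150,270],d[200,273])
im,d=robot.grab_frame('side'); save('s10',im[100:300,220:440],3.5)
print(robot.read_tcp_rot())
E
```

```text
up t 28.69 p [ 0.6072 -0.0721  0.275 ] F [ 0.85 -0.49 -3.72] M [ 0.068 -0.114  0.001] w 0.7052
wrist depth bend 0.13335054 leg 0.14457272 0.1498308
[[-9.21192345e-01 -3.89107520e-01  3.96631149e-05]
 [-3.89107519e-01  9.21192346e-01  3.36633966e-05]
 [-4.96360386e-05  1.55772471e-05 -9.99999999e-01]]
```

View pics/w10.png

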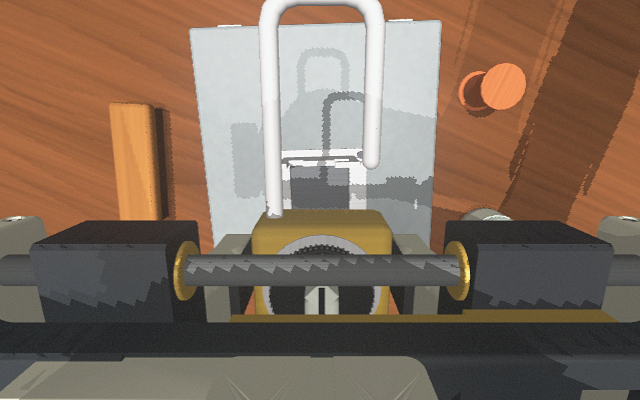

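View pics/s10.png

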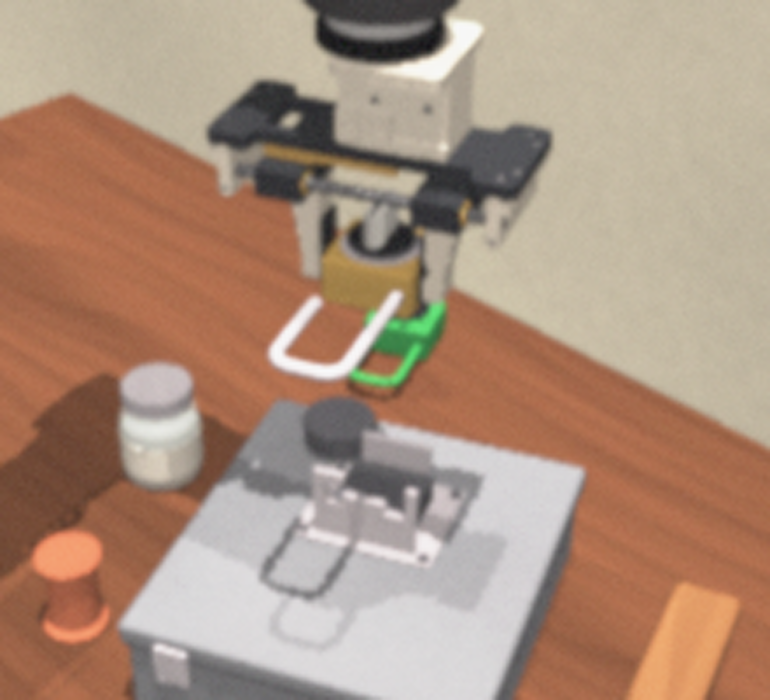

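The lock is clear of the hasp, the bystanders are undisturbed and the knob still points at the shackle. Last check: tilt from the leg depths, which the last step already printed.

```bash
python3 - <<'E'
from h import *
po=pose(); im,d=robot.grab_frame('wrist'); c=robot.camera_info('wrist'); f,cx,cy=K(c)
P=[]
for v in range(20,205,6):
    u0=266+(v-20)*8/185
    w=d[v,int(u0)-6:int(u0)+7]; z=w[w>0.05].min(); u=int(u0)
    T=np.eye(4);T[:3,:3]=po[1];T[:3,3]=po[0]
    P.append((T@c['T_tool_cam']@np.array([(u-cx)/f*z,(v-cy)/f*z,z,1]))[:3])
P=np.array(P); s=(P-P[0])@lx; k=np.polyfit(s,P[:,2],1); print('tilt deg',np.degrees(np.arctan(k[0])),'leg top z',P[:,2].mean(),'resid',np.std(P[:,2]-np.polyval(k,s)))
st(); 
E
```

```text
tilt deg 0.09107622383072209 leg top z 0.28891350408832644 resid 0.0004195381975449045
 t 28.84 p [ 0.6072 -0.0721  0.275 ] F [ 0.21 -0.16 -4.45] M [ 0.039 -0.211  0.036] w 0.7047
```

```bash
python3 -c "
from h import *
robot.job_done(); st()"
```

```text
the job is handed in; nothing more can be done
the job is handed in; nothing more can be done
```

The padlock is open and was handed in held still and level, about 16.5 cm above where it lay. Total time was about 29 s of the 61 s allowed.

- **Dial:** I turned it clockwise three notches (72°), with the fingers held loosely about 13 mm apart around the 12 mm knob, so they never squeezed it. The camera showed the knob within about 1° of the shackle axis.
- **Shackle:** I pulled it about 31 mm, until it stuck at its stop while the pull rose to 13 N. That is slightly over the 30 mm of travel, probably because the lock has some play in the hasp and the fingers may have slipped a little. The camera showed the short leg clear of the hasp.
- **Lift:** I gripped the brass body across its sides and lifted it straight up. The last check showed 0.1° of tilt along the lock's length, about 4.4 N of load and no slip. I did not measure sideways tilt separately, but the pictures showed none.
- **Surroundings:** In the final pictures the tin, spool, brush, jar and green look-alike appear undisturbed.
- **Disagreement:** The lock turned about 2° within the hasp while I was turning the dial. I measured it again before each later grasp, and no check failed.

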